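# Drive the spent filter cartridge out of the push-out stand

### The arm

A 6-joint arm with a two-finger parallel gripper is mounted at the origin on a cart in front of the work surface, level with it; the furniture and walls round the work are solid. World frame = base frame: x ahead of the robot, y to its left, z up, the work surface at z = 0. Lengths are in m, angles in rad, forces in N, time in s.
With the tool pointing down it reaches from about 0.375 to 0.9 m from the base axis. Payload 3.1 kg.
Tool frame: the origin (TCP) lies between the finger pads; the fingertips stand 19 mm ahead of it and the grasp point (between the pads) is the TCP; z points along the fingers, y is the line along which they close (so a half turn about z gives the same grasp; the last joint's range is limited). The gripper opens to 85 mm and grips with 20 to 120 N. Pads are 22 mm wide; open, the fingers measure 114 mm over their backs; the gripper's body (76 mm by 85 mm) begins 54 mm behind the grasp point. The pads swing forward as they close: fully open they stand 13 mm farther back than shut.
Start: joints at [-1.466, 0.527, 1.433, -0, 1.181, -0.178], TCP at [0.175, -0.6, 0.226] pointing down, gripper open.
Joint ranges: [-3.08, 3.08], [-0.75, 2.2], [0.22, 2.44], [-1.43, 4.57], [0, 2.65], [-2.85, 2.85]. Speed limits (rad/s): [2.79, 2.79, 3.14, 3.14, 3.14, 3.14].

### API

Orientations are given as a unit quaternion [w, x, y, z].
In Python, from cell import manip, optics, workorder gives the robot as it stands.
- The arm moves only by the shell command python3 -m inch 'ROWS'. ROWS is text: rows parted by semicolons, each of 7 numbers parted by spaces: the opening, from 0 (shut) to 1 (fully open), then the shift along the world's x, y, z in cm, then the turn, a rotation vector about the world's x, y, z in rad. In form: grip x y z wx wy wz; .... A call has 1 to 12 rows; each row shifts and turns the commanded pose from where the row before left it; what a row does not reach is not made up. A row lasts 1/12 s, in which the tool goes at most 41.7 mm and 7.16 degrees, less where a joint would pass 70% of its speed; a pose out of reach is approached as far as the arm can. A call is refused whole if a number of a shift passes 4.17 or a number of a turn 0.125, either way. A call with a gripper value outside its range is refused whole. The fingers move at their own pace and stop on an object; the grip force is fixed at half the most. Time passes only in rows, so rows that do not move let the fingers close. It gives the time, the measured TCP pose, the force, the opening and the grip force at its end, in the units of the state.
- manip.observe(): the state, without advancing time (a new reading comes with each control period).
- optics.snapshot(name): name is "side" or "top" or "wrist"; returns a dict with "color" (420x560x3 uint8, blue, green, red), "range_z" (420x560 float32, m along the optical axis (not along the pixel's ray), 0 where there is no reading), "mtx" (3x3 intrinsics, pixels), "k1" (the pictures are not rectified: a ray, as slopes to the right and down, at radius r is drawn at 1 + k1 r^2 times it, then the intrinsics apply), "xyz" and "attitude" of the camera in the world. Camera axes: x right, y up, looking along -z (the intrinsics and any distortion apply to the point x, -y, -z); pixel columns grow to the right and rows downward; lengths in m; the calibration is good to about 2 mm. A picture is of the moment at which its call begins.
- workorder.close_job(): hands the job in; it is judged then, once.
The state is a dict: "t": time; "qpos": joint angles; "qd": joint speeds; "joint_torque": joint torques, N m; "position": TCP position; "tool_rot": TCP orientation; "force": force on the tool from outside, world axes, zero at the start; "torque": the same for the moment, N m; "opening": opening from 0.0 (shut) to 1.0 (fully open); "gripper_force": force on a finger pad.
Only numpy, scipy, OpenCV 4.12 (cv2) and the standard library are available. Lean on these libraries where they do the work, as an engineer would, in place of code of your own. Each camera call takes 0.05 s, during which the arm holds its last target. There are 200 camera calls.

### The job

Take the blue-handled push rod out of its holder and, with it, drive the brown spent filter cartridge down out of its bore from above, so that it drops into the catch well underneath. Leave the rod standing in that emptied bore with its collar resting on the plate, and let go of it; leave the white cartridge in its place.

Things in the scene. Friction and masses are not known exactly. Their poses are not given: they have to be found in the camera images.
- stand: Fixed stand 90 (x) x 170 (y) x 86 mm high; origin: centre of its underside, z up. Grey base, and on pillars an aluminium plate (z 50 to 86 mm) with two vertical through bores, 34.5 mm wide, at x = 0, y = -45 and +45 mm. Under each a 44 mm wide catch well, floor at z = 6 mm. Three spring balls half way down each bore hold a cartridge by friction (6 to 10 N); an empty bore passes the rod freely.
- spent_cartridge: Brown cylindrical filter cartridge, 33 mm diameter, 24 mm long, solid, axis z; origin: centre of its lower face. Stuck in either bore of the stand, its top face 4 mm below the plate's top. Pushed down about 16 mm it comes free and falls into the catch well, its top then 30 mm above the worktop.
- fresh_cartridge: White cartridge of the same size and origin, held the same way in the other bore. It stays there.
- push_rod: Upright push rod, 106 mm, 0.12 kg; origin: centre of its lower tip, z up. Steel rod 14 mm wide up to 45 mm, collar 40 mm wide from 45 to 51 mm, blue round handle 26 mm wide from 51 to 106 mm. Stands at first in a fixed holder 52 mm high, 28 mm hole, collar on its rim, tip 7 mm above the worktop. Collar on the stand's plate: tip 41 mm above the worktop, clear of a cartridge in the well.
There are look-alikes about, which are no part of the job. Of the things that look like the push_rod, the largest one is meant.

How it is judged:
On the way, in this order (a step that is already met when the one before it is completed fails the run):
1. the push rod is lifted clear of its holder (height (world z) of push_rod above 0.06 m), for 0.1 s.
2. the rod's tip is in the bore above the spent cartridge, which is still in the bore (horizontal distance between push_rod and spent_cartridge below 0.014 m and height (world z) of push_rod below 0.087 m and height (world z) of spent_cartridge above 0.038 m).
At the end, for the whole second after the job is handed in: Spent cartridge at rest in the catch well (base under 20 mm high, within 18 mm of the well's centre along each side); rod released, at rest in that bore, collar down (tip 36-46 mm high, within 20 mm sideways of the cartridge, tilt under 0.17 rad); fresh cartridge moved under 6 mm (height (world z) of spent_cartridge below 0.02 m and horizontal distance between spent_cartridge and push_rod below 0.02 m and (y of spent_cartridge in the frame of stand between 0.027 and 0.063 m or y of spent_cartridge in the frame of stand between -0.063 and -0.027 m) and x of spent_cartridge in the frame of stand between -0.018 and 0.018 m and height (world z) of push_rod between 0.036 and 0.046 m and angle between push_rod's own z axis and vertical below 0.17 rad and linear speed of each of push_rod, spent_cartridge below 0.02 m/s and distance of fresh_cartridge from where it was at the start of the episode below 0.006 m); the robot touches nothing.
It fails at once if the fresh cartridge is pushed out of place (10 mm or more) (distance of fresh_cartridge from where it was at the start of the episode above 0.01 m).
It also fails if it takes over 40 s, if anything falls off the work surface, if the arm or the gripper's body presses on something with over 40 N, if the wrist force passes 120 N, or if a joint passes its speed limit or range.

## Working session

There is one attempt and no reset: what is moved stays moved. The work goes in short steps, Python scripts to look and compute and a shell command to move; the robot and the scene stay as the last step left them, time stands still between calls to the robot, and variables do not carry over. Pictures are saved under pics/ and viewed, at most 10 in all, crops included, and the job is handed in when it is done.

```bash
mkdir -p pics; cat > h.py <<'E'
import numpy as np, cv2
from scipy.spatial.transform import Rotation as R
from cell import manip, optics, workorder
def Rm(s): 
    a=np.array(s["attitude"],float)
    return a if a.shape==(3,3) else R.from_quat(a[[1,2,3,0]]).as_matrix()
def ray(s,u,v):
    K=np.array(s["mtx"]); d=np.array([(u-K[0,2])/K[0,0],(v-K[1,2])/K[1,1]]); p=d.copy()
    for _ in range(20): p=d/(1+s["k1"]*(p@p))
    return np.array(s["xyz"]),Rm(s)@np.array([p[0],-p[1],-1.])
def onplane(s,u,v,z):
    o,d=ray(s,u,v); return o+d*(z-o[2])/d[2]
def depthpt(s,u,v):
    o,d=ray(s,u,v); return o+d*float(s["range_z"][int(round(v)),int(round(u))])
def cross(a,b):
    (o1,d1),(o2,d2)=a,b; A=np.stack([d1,-d2],1); t=np.linalg.lstsq(A,o2-o1,rcond=None)[0]
    p,q=o1+d1*t[0],o2+d2*t[1]; return (p+q)/2,np.linalg.norm(p-q)
E
python3 - <<'E'
from h import *
for n in("side","top"):
    s=optics.snapshot(n); cv2.imwrite(f"pics/{n}0.png",s["color"]); np.save(f"{n}0.npy",s,allow_pickle=True)
    print(n,s["xyz"],s["attitude"],s["mtx"],s["k1"])
st=manip.observe();print(st["t"],st["position"],st["tool_rot"],st["force"])
E
```

```text
side [0.04536383 0.59752776 0.44514377] [-0.28609484 -0.17170169  0.5010471   0.79851116] [[490.76924803   0.         282.04918945]
 [  0.         490.76924803 207.06442814]
 [  0.           0.           1.        ]] 0.06058936439671122
top [0.32262907 0.00293262 0.92413272] [ 0.73664107  0.0828878  -0.07813453 -0.66662174] [[450.35488835   0.         280.19032817]
 [  0.         450.35488835 200.57626657]
 [  0.           0.           1.        ]] -0.08618280531225132
0.1 [ 0.17495401 -0.59935023  0.2255369 ] [-9.72153084e-04  9.89952245e-01  1.41398744e-01  4.78348675e-05] [-0.4633213   0.20103068  0.58408167]
```

View pics/top0.png

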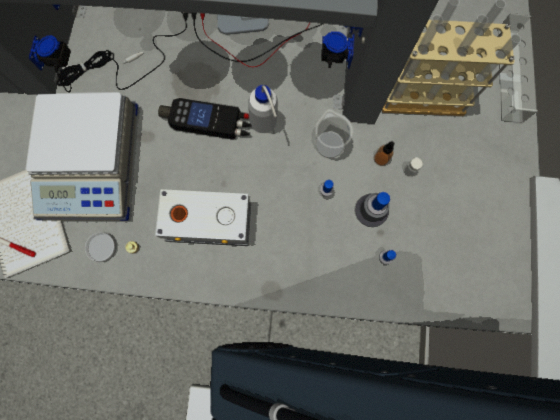

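View pics/side0.png

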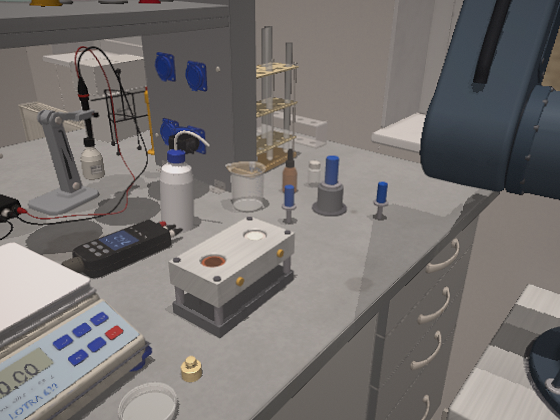

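Top view: the brown cartridge is at (179,213) and the white one at (226,215). Things that could be taken for the rod are the large one in a grey holder at (377,203), small ones at (328,187) and (389,257), and the blue-capped bottle at (262,95). Side view: the same three are at (331,170), (289,195) and (381,193), the bottle is at (176,157), and the brown bore is at (213,262). By the description I choose the large one at (377,203).

```bash
python3 - <<'E'
from h import *
S={n:np.load(f"{n}0.npy",allow_pickle=True).item() for n in("top","side")}
def blobs(s,lo,hi,box,amin):
    h=cv2.cvtColor(s["color"],cv2.COLOR_BGR2HSV); m=cv2.inRange(h,np.array(lo),np.array(hi))
    k=np.zeros_like(m);x0,y0,x1,y1=box;k[y0:y1,x0:x1]=m[y0:y1,x0:x1]
    n,l,st,c=cv2.connectedComponentsWithStats(k)
    return [(c[i],st[i]) for i in range(1,n) if st[i,4]>=amin],l
for n,box in(("top",(300,160,420,280)),("side",(260,140,400,230))):
    s=S[n]
    for c,st in blobs(s,(105,150,40),(130,255,255),box,15)[0]: print(n,"blue",c.round(1),st)
for n,box in(("top",(160,195,200,230)),("side",(190,245,240,280))):
    for c,st in blobs(S[n],(0,90,20),(20,255,220),box,15)[0]: print(n,"brown",c.round(1),st)
# handle points via depth
s=S["top"]
for nm,x0,y0,x1,y1 in(("large",350,180,400,228),("s1",315,175,340,200),("s2",378,246,400,268)):
    P=np.array([depthpt(s,u,v) for u in range(x0,x1) for v in range(y0,y1) if s["range_z"][v,u]>0])
    zt=np.percentile(P[:,2],99.5); q=P[P[:,2]>zt-.006]; print(nm,"top z",zt.round(4),q.mean(0).round(4),q.min(0).round(4),q.max(0).round(4))
for z in(.085,.082):
    print("bores",onplane(s,179,213,z).round(4),onplane(s,226,215,z).round(4))
print([depthpt(s,u,v).round(4) for u,v in((179,213),(226,215),(202,205))])
a=cv2.resize(S["top"]["color"][160:280,310:420],None,fx=4,fy=4,interpolation=2)
b=cv2.resize(S["side"]["color"][140:230,270:400],None,fx=3,fy=3,interpolation=2)
b=cv2.copyMakeBorder(b,0,480-270,0,0,cv2.BORDER_CONSTANT)
cv2.imwrite("pics/crop.png",cv2.resize(np.hstack([a,b[:,:360]]),(800,480)))
E
```

```text
top blue [327.8 185.5] [324 180   9  12  89]
top blue [380.9 200.4] [373 192  17  18 209]
top blue [389.3 255.1] [383 250  13  11  93]
side blue [332.3 157.6] [327 156  11   5  39]
side blue [381.3 191.9] [377 182  10  21 167]
side blue [288.7 186.5] [285 186   8   2  15]
top brown [178.6 213.2] [171 205  17  17 223]
side brown [212.7 261. ] [201 256  24  11 191]
large top z 0.1141 [ 0.5348 -0.1718  0.1123] [ 0.523  -0.1841  0.1084] [ 0.5467 -0.1598  0.1153]
s1 top z 0.0779 [ 0.5623 -0.0727  0.0755] [ 0.5535 -0.081   0.0723] [ 0.5709 -0.0649  0.0795]
s2 top z 0.078 [ 0.4354 -0.2005  0.0758] [ 0.4269 -0.2088  0.0722] [ 0.4445 -0.1916  0.0795]
bores [0.4735 0.208  0.085 ] [0.4787 0.1181 0.085 ]
bores [0.474  0.2087 0.082 ] [0.4793 0.1185 0.082 ]
[array([0.4742, 0.209 , 0.081 ]), array([0.4796, 0.1188, 0.08  ]), array([0.4934, 0.1663, 0.0849])]
```

View pics/crop.png

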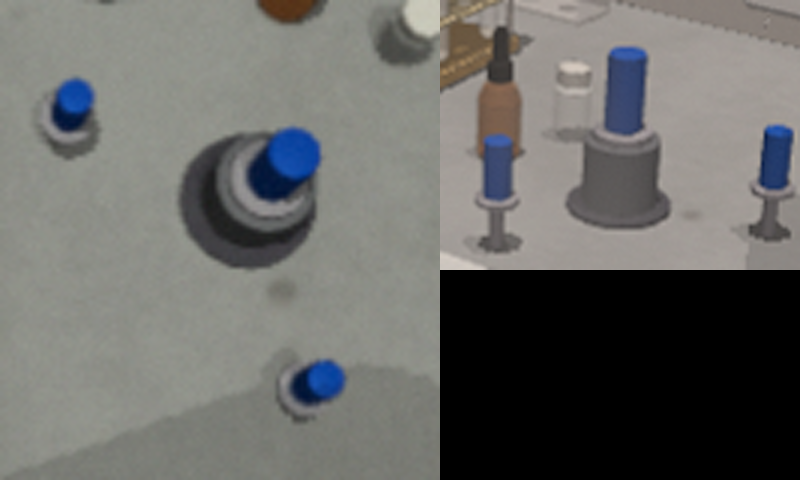

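The crop shows the rod at top pixel (383,198), standing in the round grey holder and clearly larger than the two look-alikes. Depth puts its handle top at z ≈ 0.113, as expected, and the bores at 90 mm spacing with the brown face at z ≈ 0.081. I move above it now.

```bash
python3 - <<'E'
from h import *
S={n:np.load(f"{n}0.npy",allow_pickle=True).item() for n in("top","side")}
p,e=cross(ray(S["top"],383.5,198.5),ray(S["side"],332.3,158)); print("rod top",p.round(4),e.round(4))
p,e=cross(ray(S["top"],178.6,213.2),ray(S["side"],212.7,261)); print("brown",p.round(4),e.round(4))
E
python3 -m inch '1 2.4 2.8 0 0 0 0;1 2.4 2.8 0 0 0 0;1 2.4 2.8 0 0 0 0;1 2.4 2.8 0 0 0 0;1 2.4 2.8 0 0 0 0;1 2.4 2.8 0 0 0 0;1 2.4 2.8 0 0 0 0;1 2.4 2.8 0 0 0 0;1 2.4 2.8 0 0 0 0;1 2.4 2.8 0 0 0 0;1 2.4 2.8 0 0 0 0;1 2.4 2.8 0 0 0 0'
```

```text
rod top [ 0.5355 -0.1732  0.1099] 0.0022
brown [0.4741 0.2098 0.0827] 0.0017
t: 1.1
position: [0.4637, -0.2622, 0.2261]
tool_rot: [-0.0, 0.99, 0.141, -0.0]
force: [-0.1, -0.0, 0.2]
opening: 0.999
gripper_force: 0.0
```

```bash
python3 -m inch '1 2.4 3 0 0 0 0;1 2.4 3 0 0 0 0;1 2.3 3 0 0 0 0;1 0 0 0 0 0 0;1 0 0 0 0 0 0'
python3 - <<'E'
from h import *
s=optics.snapshot("wrist"); cv2.imwrite("pics/w1.png",s["color"])
h=cv2.cvtColor(s["color"],cv2.COLOR_BGR2HSV); m=cv2.inRange(h,np.array((105,120,30)),np.array((130,255,255)))
n,l,st,c=cv2.connectedComponentsWithStats(m)
print(s["xyz"],manip.observe()["position"])
for i in range(1,n):
    if st[i,4]<60: continue
    v,u=np.nonzero(l==i); P=np.array([depthpt(s,a,b) for a,b in zip(u,v) if s["range_z"][b,a]>0])
    if not len(P): continue
    zt=np.percentile(P[:,2],98); q=P[P[:,2]>zt-.004]
    print(st[i],zt.round(4),((q.min(0)+q.max(0))/2).round(4),(q.max(0)-q.min(0)).round(4))
E
```

```text
t: 1.52
position: [0.5346, -0.172, 0.226]
tool_rot: [-0.0, 0.99, 0.144, -0.0]
force: [-0.7, -0.1, 0.2]
opening: 1.002
gripper_force: 0.0
[ 0.59962447 -0.15328617  0.37284491] [ 0.53385965 -0.17320235  0.22592408]
[181 134  21  18 271] 0.0773 [ 0.5639 -0.074   0.0757] [0.0162 0.0168 0.0045]
[266 184  27  35 728] 0.1138 [ 0.5369 -0.1738  0.1123] [0.0245 0.0242 0.0049]
[270 266  16  28 364] 0.0769 [ 0.4381 -0.2022  0.0753] [0.0173 0.0167 0.0044]
```

View pics/w1.png

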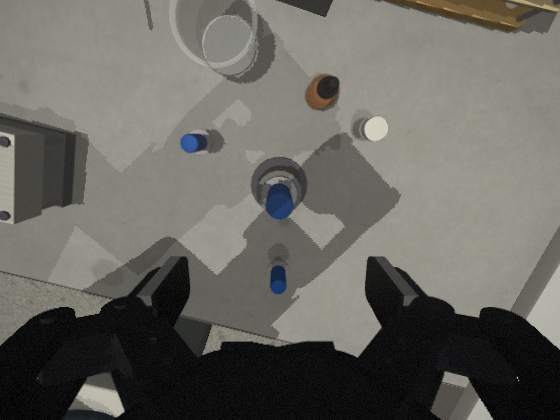

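The wrist view shows the rod at (279,200), with its handle centre at (0.536,-0.173) and top at z 0.113. The look-alikes at (193,143) and (278,280) are clear of the fingers. I descend and grip.

```bash
python3 -m inch '1 0.2 -0.1 -2.8 0 0 0;1 0 0 -2.8 0 0 0;1 0 0 -2.8 0 0 0;1 0 0 -2.8 0 0 0;1 0 0 -1.8 0 0 0;1 0 0 -0.8 0 0 0;1 0 0 0 0 0 0;0 0 0 0 0 0 0;0 0 0 0 0 0 0;0 0 0 0 0 0 0;0 0 0 0 0 0 0;0 0 0 0 0 0 0'
python3 -m inch '0 0 0 0 0 0 0;0 0 0 0 0 0 0;0 0 0 0 0 0 0'
```

```text
t: 2.57
position: [0.5365, -0.1751, 0.0895]
tool_rot: [0.0, 0.99, 0.141, 0.001]
force: [0.9, 0.0, 2.3]
opening: 0.298
gripper_force: 9.4
t: 2.82
position: [0.5366, -0.1749, 0.0896]
tool_rot: [0.0, 0.99, 0.142, 0.001]
force: [-1.0, 1.2, 5.8]
opening: 0.279
gripper_force: 58.6
```

Gripped at 59 N. I lift, then check.

```bash
python3 -m inch '0 0 0 1 0 0 0;0 0 0 2 0 0 0;0 0 0 3 0 0 0;0 0 0 3 0 0 0;0 0 0 2 0 0 0;0 0 0 1 0 0 0;0 0 0 0 0 0 0;0 0 0 0 0 0 0'
python3 - <<'E'
from h import *
for n in("side","wrist"):
    s=optics.snapshot(n); cv2.imwrite(f"pics/{n}2.png",s["color"]); np.save(f"{n}2.npy",s,allow_pickle=True)
cv2.imwrite("pics/c2.png",cv2.resize(np.load("side2.npy",allow_pickle=True).item()["color"][30:230,240:440],None,fx=3,fy=3))
E
```

```text
t: 3.48
position: [0.5357, -0.1748, 0.2083]
tool_rot: [0.0, 0.99, 0.141, -0.0]
force: [0.3, 0.2, -1.2]
opening: 0.28
gripper_force: 59.0
```

View pics/c2.png

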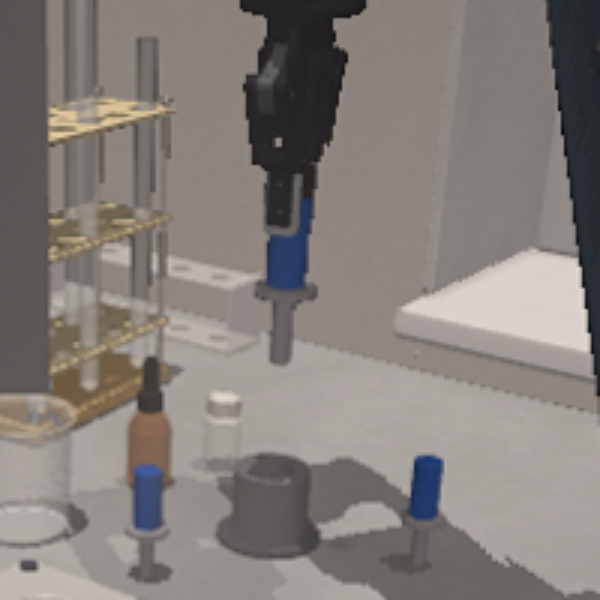

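The side view shows the rod out of its holder, held, and leaning slightly, with its tip at crop (280,362), i.e. image (333,151). I work out the tip's offset.

```bash
python3 - <<'E'
from h import *
s=np.load("side2.npy",allow_pickle=True).item()
for nm,u,v in(("tip",280,360),("tip up",283,330),("below collar",286,303),("collar",287,291),("handle low",287,275),("handle",288,240)):
    U,V=240+u/3,30+v/3
    print(nm,depthpt(s,U,V).round(4),s["range_z"][int(round(V)),int(round(U))])
v,u=np.mgrid[90:153,318:350]
P=np.array([depthpt(s,a,b) for a,b in zip(u.ravel(),v.ravel())]);P=P[(abs(P[:,0]-.536)<.035)&(abs(P[:,1]+.175)<.035)]
for z in np.arange(.12,.2,.006):
    q=P[abs(P[:,2]-z)<.003]
    if len(q): print(z.round(3),len(q),((q.min(0)+q.max(0))/2).round(4),np.ptp(q,0).round(4))
w=np.load("wrist2.npy",allow_pickle=True).item()
cv2.imwrite("pics/w2c.png",cv2.resize(w["color"][150:420,150:410],None,fx=2,fy=2))
E
```

```text
tip [ 0.5298 -0.1642  0.1303] 0.9445792
tip up [ 0.5322 -0.1692  0.1485] 0.9414481
below collar [ 0.5304 -0.1679  0.167 ] 0.9313885
collar [ 0.5249 -0.1595  0.1778] 0.91767544
handle low [ 0.5273 -0.162   0.1869] 0.9167852
handle [ 0.5284 -0.1624  0.2086] 0.90816706
0.126 2 [ 0.5297 -0.1717  0.1283] [0.0015 0.0013 0.    ]
0.132 22 [ 0.5341 -0.1681  0.1317] [0.0145 0.01   0.0053]
0.138 23 [ 0.5347 -0.1684  0.1381] [0.0124 0.0119 0.0057]
0.144 24 [ 0.534  -0.169   0.1441] [0.0122 0.0116 0.0057]
0.15 20 [ 0.5324 -0.169   0.15  ] [0.0101 0.0099 0.0054]
0.156 22 [ 0.5343 -0.1692  0.156 ] [0.0123 0.0117 0.0058]
0.162 21 [ 0.5343 -0.1706  0.162 ] [0.0126 0.0112 0.0059]
0.168 12 [ 0.5342 -0.1695  0.1661] [0.0132 0.0123 0.0018]
0.174 70 [ 0.5356 -0.1715  0.174 ] [0.0399 0.0371 0.0059]
0.18 68 [ 0.5342 -0.1696  0.1799] [0.0362 0.0324 0.0058]
0.186 42 [ 0.5329 -0.1696  0.186 ] [0.0209 0.0201 0.0059]
0.192 43 [ 0.5335 -0.1691  0.1921] [0.0221 0.0208 0.0059]
0.198 47 [ 0.5336 -0.1675  0.198 ] [0.0219 0.0198 0.0059]
```

View pics/w2c.png

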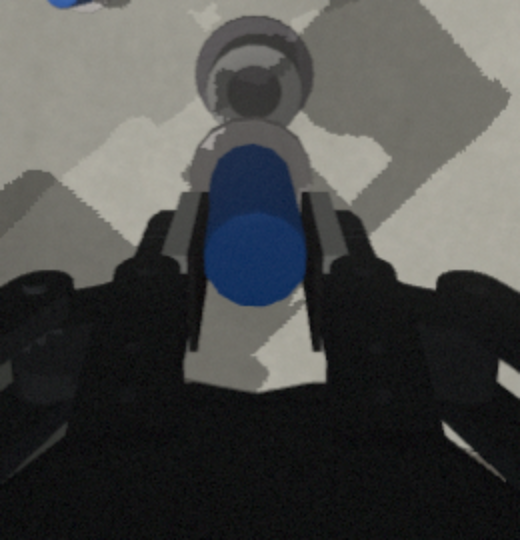

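The wrist crop shows the rod upright between the pads (handle top at (255,258)) and the holder empty. The tip is 80 mm below the TCP, and the rod axis is on the TCP. I transfer to above the brown bore.

```bash
python3 -m inch '0 -0.2 1 0 0 0 0;0 -0.3 2 0 0 0 0;0 -0.5 3 0 0 0 0;0 -0.6 3.6 0 0 0 0;0 -0.6 3.8 0 0 0 0;0 -0.6 3.8 0 0 0 0;0 -0.6 3.8 0 0 0 0;0 -0.6 3.8 0 0 0 0;0 -0.6 3.8 0 0 0 0;0 -0.6 3.6 0 0 0 0;0 -0.5 3 0 0 0 0;0 -0.4 2 0 0 0 0'
python3 -m inch '0 -0.1 1.2 0 0 0 0;0 0 0 0 0 0 0;0 0 0 0 0 0 0'
python3 - <<'E'
from h import *
for n in("side","top"):
    s=optics.snapshot(n); np.save(f"{n}3.npy",s,allow_pickle=True)
a=np.load("side3.npy",allow_pickle=True).item()["color"][110:330,130:330]
b=np.load("top3.npy",allow_pickle=True).item()["color"][110:290,120:300]
cv2.imwrite("pics/c3.png",np.hstack([cv2.resize(a,(400,440)),cv2.resize(b,(400,440))]))
print(manip.observe()["position"],manip.observe()["qpos"])
E
```

```text
t: 4.58
position: [0.4726, 0.2002, 0.2072]
tool_rot: [-0.0, 0.99, 0.143, -0.002]
force: [0.2, -0.1, 0.0]
opening: 0.28
gripper_force: 59.0
t: 4.83
position: [0.4735, 0.209, 0.2077]
tool_rot: [0.0, 0.99, 0.142, -0.001]
force: [-0.1, -0.3, -0.5]
opening: 0.276
gripper_force: 59.0
[0.47409891 0.2079445  0.20798425] [ 1.97602666e-01  4.09235069e-01  1.71907515e+00 -6.90460569e-04
  1.01424908e+00  1.48596059e+00]
```

View pics/c3.png

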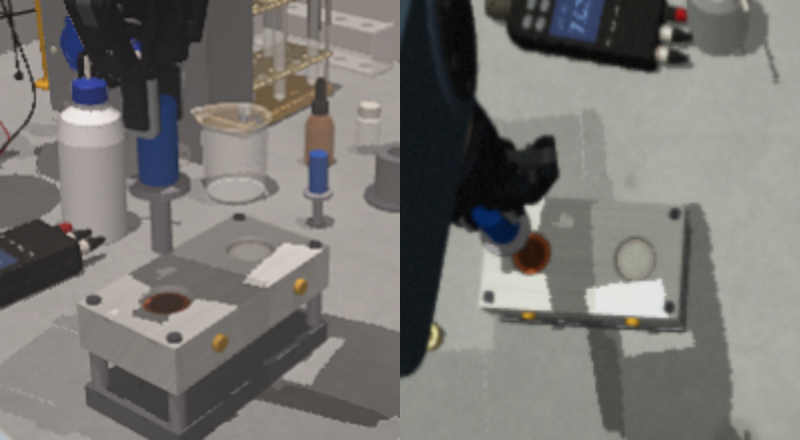

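Side crop: the tip at (162,250) hangs over the brown bore at (165,303). Top crop: the brown disc at (532,252) is partly under the arm. I check the tip ray against the bore.

```bash
python3 - <<'E'
from h import *
s=np.load("side3.npy",allow_pickle=True).item()
print("tip",onplane(s,130+162/2,110+249/2,.128).round(4),"bore brown",onplane(s,130+166/2,110+303/2,.083).round(4))
v,u=np.mgrid[190:240,190:232]
P=np.array([depthpt(s,a,b) for a,b in zip(u.ravel(),v.ravel())]);P=P[(abs(P[:,0]-.474)<.03)&(abs(P[:,1]-.209)<.03)]
for z in(.132,.142,.152,.162,.174):
    q=P[abs(P[:,2]-z)<.004]; print(z,((q.min(0)+q.max(0))/2).round(4),np.ptp(q,0).round(4))
E
```

```text
tip [0.4701 0.2148 0.128 ] bore brown [0.4735 0.2109 0.083 ]
0.132 [0.4713 0.2148 0.132 ] [0.0112 0.012  0.0078]
0.142 [0.4716 0.2142 0.142 ] [0.011  0.0126 0.0079]
0.152 [0.4712 0.2146 0.152 ] [0.0104 0.0101 0.0079]
0.162 [0.4717 0.2142 0.1609] [0.0109 0.0103 0.0055]
0.174 [0.4733 0.2118 0.174 ] [0.0392 0.0404 0.0077]
```

Tip and bore agree within about 2 mm. I lower the tip to just inside the bore, then push.

```bash
python3 -m inch '0 0 0 -1 0 0 0;0 0 0 -1.5 0 0 0;0 0 0 -1 0 0 0;0 0 0 -0.5 0 0 0;0 0 0 -0.2 0 0 0;0 0 0 0 0 0 0;0 0 0 0 0 0 0'
python3 -m inch '0 0 0 -0.4 0 0 0;0 0 0 -0.4 0 0 0;0 0 0 -0.4 0 0 0;0 0 0 -0.4 0 0 0;0 0 0 0 0 0 0'
```

```text
t: 5.52
position: [0.4744, 0.2089, 0.1665]
tool_rot: [0.0, 0.99, 0.141, 0.0]
force: [0.1, 0.5, -1.5]
opening: 0.283
gripper_force: 59.0
t: 5.93
position: [0.4744, 0.2092, 0.1506]
tool_rot: [-0.0, 0.99, 0.142, 0.001]
force: [-0.3, -0.2, -1.0]
opening: 0.28
gripper_force: 59.2
```

```bash
python3 -m inch '0 0 0 -0.4 0 0 0;0 0 0 -0.4 0 0 0'
python3 -m inch '0 0 0 -0.4 0 0 0;0 0 0 -0.4 0 0 0'
python3 -m inch '0 0 0 -0.4 0 0 0;0 0 0 -0.3 0 0 0;0 0 0 0 0 0 0'
```

```text
t: 6.1
position: [0.4741, 0.2092, 0.1423]
tool_rot: [-0.0, 0.99, 0.142, 0.0]
force: [-0.0, 0.3, -1.1]
opening: 0.277
gripper_force: 59.2
t: 6.27
position: [0.4738, 0.209, 0.1338]
tool_rot: [0.0, 0.99, 0.141, -0.0]
force: [0.4, 0.3, -0.3]
opening: 0.278
gripper_force: 59.2
t: 6.52
position: [0.4735, 0.2089, 0.1265]
tool_rot: [0.0, 0.99, 0.141, -0.001]
force: [0.4, 0.2, -0.9]
opening: 0.281
gripper_force: 59.2
```

```bash
python3 - <<'E'
from h import *
s=optics.snapshot("side"); np.save("side4.npy",s,allow_pickle=True)
cv2.imwrite("pics/c4.png",cv2.resize(s["color"][170:330,150:310],None,fx=3.7,fy=3.7,interpolation=2))
E
```

```text
(no output)
```

View pics/c4.png

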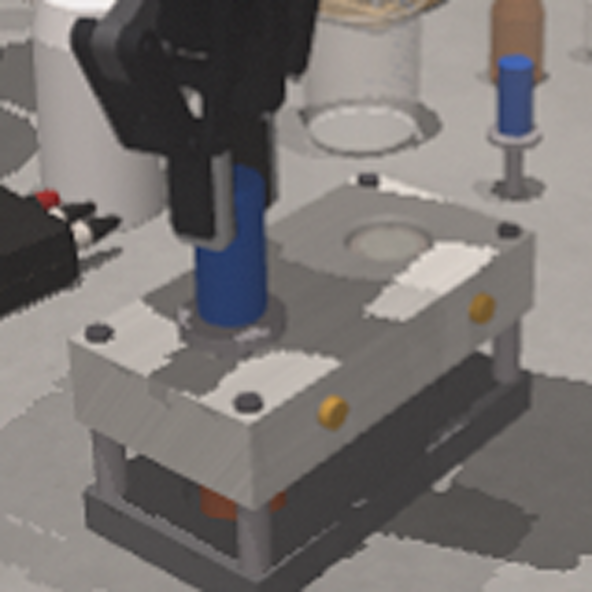

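The brown cartridge is visible under the plate at crop (240,498), dropped into the well. The collar is just above the plate at (235,325). I lower the last few mm until there is contact.

```bash
python3 -m inch '0 0 0 -0.2 0 0 0;0 0 0 -0.1 0 0 0;0 0 0 0 0 0 0'
python3 -m inch '0 0 0 -0.1 0 0 0;0 0 0 0 0 0 0'
```

```text
t: 6.82
position: [0.474, 0.209, 0.1243]
tool_rot: [-0.0, 0.99, 0.141, -0.0]
force: [0.2, 0.7, -1.2]
opening: 0.281
gripper_force: 59.2
t: 6.98
position: [0.4743, 0.2091, 0.1237]
tool_rot: [-0.0, 0.99, 0.141, 0.0]
force: [-0.7, -0.2, 0.2]
opening: 0.276
gripper_force: 59.4
```

```bash
python3 -m inch '0 0 0 -0.1 0 0 0;0 0 0 0 0 0 0;0.3 0 0 0 0 0 0;0.4 0 0 0 0 0 0;0.6 0 0 0 0 0 0;0.8 0 0 0 0 0 0;1 0 0 0 0 0 0;1 0 0 0 0 0 0;1 0 0 0 0 0 0;1 0 0 0 0 0 0;1 0 0 0 0 0 0'
python3 -m inch '1 0 0 1 0 0 0;1 0 0 2 0 0 0;1 0 0 3 0 0 0;1 0 0 3 0 0 0;1 0 0 2 0 0 0;1 0 0 1 0 0 0;1 0 0 0 0 0 0;1 0 0 0 0 0 0'
python3 - <<'E'
from h import *
s=optics.snapshot("side")
cv2.imwrite("pics/c5.png",cv2.resize(s["color"][140:340,140:340],None,fx=3,fy=3,interpolation=2))
v,u=np.mgrid[170:265,195:235]
P=np.array([depthpt(s,a,b) for a,b in zip(u.ravel(),v.ravel())]);P=P[(abs(P[:,0]-.474)<.03)&(abs(P[:,1]-.209)<.03)&(P[:,2]<.16)]
print("handle top",P[:,2].max())
for z in(.1,.12,.14):
    q=P[abs(P[:,2]-z)<.004]; print(z,((q.min(0)+q.max(0))/2).round(4),np.ptp(q,0).round(4))
E
```

```text
t: 7.9
position: [0.474, 0.209, 0.1224]
tool_rot: [0.0, 0.99, 0.141, -0.0]
force: [0.5, -0.3, -0.1]
opening: 1.0
gripper_force: 0.0
t: 8.57
position: [0.4737, 0.209, 0.2425]
tool_rot: [-0.0, 0.99, 0.141, 0.0]
force: [0.3, -0.5, -0.9]
opening: 1.001
gripper_force: 0.0
handle top 0.14706890479280277
0.1 [0.4706 0.2159 0.1   ] [0.0197 0.0197 0.008 ]
0.12 [0.4706 0.2142 0.12  ] [0.0207 0.0234 0.0077]
0.14 [0.4727 0.2146 0.1401] [0.023  0.0231 0.0078]
```

View pics/c5.png

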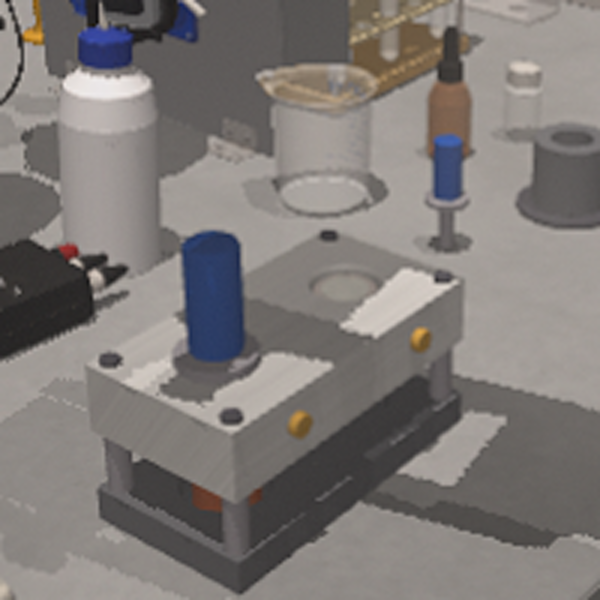

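The rod stands in the bore with its collar on the plate at (216,355) and its handle top at 0.147, as expected. The brown cartridge is in the well at (225,495), the white one is in place at (345,288), and the gripper is clear.

```bash
python3 -c "
from cell import workorder
print(workorder.close_job())"
```

```text
the job is handed in; nothing more can be done
None
```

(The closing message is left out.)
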